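# Restack the spacer rings on the davit's pivot pin

## Task

Thread the three steel spacer rings onto the davit foot's pivot pin in order of size: the large one first, then the middle one, then the small one, each lying flat and fully home on what is below it before the next goes on, and let go of them. The pin stands somewhat off the centre of its foot, so feel each ring on gently: never press on the pin or foot with more than about 25 newtons. Leave the other things on the bench where they are.

Things in the scene. Friction and masses are not known exactly. Their poses are not given: they have to be found in the camera images.
- stand: the davit's blue-grey foot, fixed to the bench: plate 150 (x) x 120 (y) x 12 mm with a round boss whose flat top, 90 mm across, is the seat. Origin under the plate's centre, z up. Bolt heads at the corners reach 18 mm. A steel pivot pin, 20 mm diameter, flat top with a 1.5 mm rounded edge, stands upright on the boss up to 74 mm above the bench (50 mm above the seat); it does not yield
- seat (a point): centre of the boss's flat top, 24 mm above the bench. NOT the pin's axis: the pin is clamped in an oversize hole and stands off this centre by up to 4.5 mm along the foot's x and up to 4.5 mm along its y, either way, different each time. The pin itself is not measured: find it by looking or by feel
- ring_large: the large one of three plain loose steel spacer rings lying flat on the bench: outer diameter 60 mm, bore 23 mm right through with plain edges (1.5 mm play all round on the pin), 16 mm thick; origin in the centre of its underside, z along the bore; about 0.3 kg
- ring_middle: the middle one of three plain loose steel spacer rings lying flat on the bench: outer diameter 48 mm, bore 23 mm right through with plain edges (1.5 mm play all round on the pin), 13 mm thick; origin in the centre of its underside, z along the bore
- ring_small: the small one of three plain loose steel spacer rings lying flat on the bench: outer diameter 38 mm, bore 23 mm right through with plain edges (1.5 mm play all round on the pin), 10 mm thick; origin in the centre of its underside, z along the bore
- nut: bystander: loose black hexagon nut without a use here, 46 mm across the flats, 24 mm high; origin under its centre
- bush: bystander: small brass bush, 32 mm diameter, 30 mm high; origin under its centre
- shackle: bystander: dark steel bow shackle lying flat, about 90 x 70 mm, 22 mm high; origin under it, near its middle
- wrench: bystander: open wrench lying beyond the rings; origin under its middle
- hammer: bystander: hammer lying at the right side; origin under its middle
- grease: bystander: blue-grey tin, 74 mm diameter, 110 mm high; origin under its centre
- sheave: bystander: dark steel rope pulley lying flat, 90 mm diameter, 28 mm high; origin under its centre
- driver: bystander: screwdriver lying near the robot on the right; origin under its middle
Mind the look-alikes: they are no part of the job. What is shaped like the ring_middle but black or brown is not meant. Leave any yellow look-alike of the stand alone.

How it is judged:
On the way, in this order (a step that is already met when the one before it is completed fails the run):
1. the large ring is fully home on the pin (z of ring_large in the frame of stand between 0.022 and 0.026 m and horizontal distance between ring_large and seat below 0.0095 m and angle between ring_large's own z axis and vertical below 0.06 rad), for 0.2 s.
2. the middle ring is fully home on the pin (z of ring_middle in the frame of stand between 0.038 and 0.042 m and horizontal distance between ring_middle and seat below 0.0095 m and angle between ring_middle's own z axis and vertical below 0.06 rad), for 0.2 s.
3. the small ring is fully home on the pin (z of ring_small in the frame of stand between 0.051 and 0.055 m and horizontal distance between ring_small and seat below 0.0095 m and angle between ring_small's own z axis and vertical below 0.06 rad), for 0.2 s.
At the end, for the whole second after the job is handed in: All three rings lie on the pin, large lowest, middle, small on top: undersides 24, 40 and 53 mm above the foot's underside (each within 2 mm), centres within 9.5 mm of the seat's centre, tilted under 0.06 rad, at rest (all of step 1 and all of step 2 and all of step 3 and linear speed of each of ring_large, ring_middle, ring_small below 0.02 m/s); the robot touches nothing.
It fails at once if something presses on the foot or its pin with more than 35 N (contact force between stand and anything else above 35 N).
It fails at once if a bystander is shifted by more than 30 mm (distance of any of nut, bush, shackle, wrench, hammer, grease, sheave, driver from where it was at the start of the episode above 0.03 m).
It also fails if it takes over 72 s, if anything falls off the work surface, if the arm or the gripper's body presses on something with over 40 N, if the wrist force passes 120 N, or if a joint passes its speed limit or range.

## Robot

A 6-joint arm with a two-finger parallel gripper is mounted at the origin on the work surface. World frame = base frame: x ahead of the robot, y to its left, z up, the work surface at z = 0. Lengths are in m, angles in rad, forces in N, time in s.
With the tool pointing down it reaches from about 0.225 to 0.875 m from the base axis. Payload 3.4 kg.
Tool frame: the origin (TCP) lies between the finger pads; the fingertips stand 11 mm ahead of it and the grasp point (between the pads) lies 8 mm behind it (tips_ahead is the distance from the TCP to the fingertips, in m); z points along the fingers, x is the direction in which the jaws open and shut, and the axes are right-handed (so a half turn about z gives the same grasp; the last joint's range is limited). The gripper opens to 85 mm and grips with 20 to 120 N. Pads are 22 mm wide; open, the fingers measure 114 mm over their backs; the gripper's body (76 mm by 85 mm) begins 54 mm behind the grasp point. The pads swing forward as they close: fully open they stand 13 mm farther back than shut.
Start: joints at [1.094, 0.276, 1.505, -0, 1.361, -0.121], TCP at [0.2, 0.539, 0.242] pointing down, gripper open.
Joint ranges: [-2.89, 2.89], [-0.75, 2.08], [0.22, 2.7], [-1.18, 4.32], [0.11, 2.71], [-2.7, 2.7]. Speed limits (rad/s): [2.57, 2.57, 3.14, 3.14, 3.14, 3.14].

## Interface

Orientations are given as a unit quaternion [w, x, y, z].
In Python, from rig import get_state, get_image, sign_off, masks_of, tips_ahead gives the robot as it stands.
- The arm moves only by the tool play_rows, never from a script. Its argument "series" is a list of rows, each an object of numbers: "fingers": the closure, from -1 (fully open) to 1 (shut); "dx", "dy", "dz": the shift along the world's x, y, z in mm; "turn": the turn about the world's z in rad. A call has 1 to 20 rows; each row shifts and turns the pose as measured when the row begins; what a row does not reach is not made up. A row lasts 1/12 s, in which the tool goes at most 41.7 mm and 7.16 degrees, less where a joint would pass 70% of its speed; a pose out of reach is approached as far as the arm can. A call with a gripper value outside its range is refused whole. The fingers move at their own pace and stop on an object; "squeeze" is the grip in N (left out, the last holds). Time passes only in rows, so rows that do not move let the fingers close. It gives the time, the measured TCP pose, the force and the opening at its end, in the units of the state.
- get_state(): the state, without advancing time (a new reading comes with each control period).
- get_image(name): name is "scene" or "top" or "wrist"; returns a dict with "pixels" (420x560x3 uint8, red, green, blue), "vfov" (degrees; the focal length in pixels is half the picture's height over the tangent of half this angle, whatever the lens; pixels are square), "cx", "cy" (the principal point, pixels), "rvec" (rotation vector, rad) and "tvec" (3), from world to camera coordinates, as OpenCV has them; the wrist camera has in their place "hand_eye" (4x4, takes a point from camera to tool coordinates, whose origin is the TCP and whose axes are the tool frame's). Camera axes: x right, y down, z forward; pixel columns grow to the right and rows downward; lengths in m; the calibration is good to about 2 mm. A picture is of the moment at which its call begins: read the wrist's pose just before it. There is no depth.
- sign_off(): hands the job in, once; it reports no verdict.
Trained networks look in a picture, given as the dict that the camera call returned (one of the last four; its "shot" number tells which), for a name from the list of things; names that differ only in an ending like _2 or _b are one class to them, and where a whole thing is asked for, a point or a joint stands for the part that bears it (a point fixed in the world has none). Each returns a list of dicts, best first, with "p" (0 to 1); they miss things now and then, are a little off and sometimes report something else, mostly with a low value. They report only what shows in the picture. A call takes as long as a camera call. They do not tell look-alikes from the thing itself.
- masks_of(picture, label): "region" (420x560 bool, what is visible of it) and "xy" ([column, row] in pixels, amid what is visible of it).
The state is a dict: "clock": time; "qpos": joint angles; "qd": joint speeds; "effort": joint torques, N m; "position": TCP position; "ee_rot": TCP orientation; "contact_force": force on the tool from outside, world axes, zero at the start; "moment": the same for the moment, N m; "width": finger opening in m.
Only numpy, scipy, OpenCV 4.12 (cv2) and the standard library are available. Lean on these libraries where they do the work, as an engineer would, in place of code of your own. Each camera call takes 0.05 s, during which the arm holds its last target. There are 200 camera calls.

## Working session

There is one attempt and no reset: what is moved stays moved. The work goes in short steps, Python scripts to look and compute and a tool call to move; the robot and the scene stay as the last step left them, time stands still between calls to the robot, and variables do not carry over. Pictures are saved under pics/ and viewed, about 8 in all and at most 12, crops included, and the job is handed in when it is done.

Besides the shell and the picture viewer there is one more tool, called after "Request:" as name(argument=value, ...) on one line, values as JSON. play_rows: Moves the arm, as the interface text tells. Its arguments: {"type":"object","properties":{"series":{"type":"array"},"squeeze":{"type":"number"}},"required":["series"]}

```bash
mkdir -p pics; cat > h.py <<'E'
import numpy as np, cv2
from scipy.spatial.transform import Rotation as R
from rig import *
def cam(im,st=None):
    f=210/np.tan(np.radians(im["vfov"])/2); K=(f,im["cx"],im["cy"])
    if "hand_eye" in im:
        q=st["ee_rot"]; T=np.eye(4);T[:3,:3]=R.from_quat([q[1],q[2],q[3],q[0]]).as_matrix();T[:3,3]=st["position"]
        T=T@np.array(im["hand_eye"]); return K,T[:3,:3],T[:3,3]
    Rm=R.from_rotvec(np.ravel(im["rvec"])).as_matrix(); return K,Rm.T,-Rm.T@np.ravel(im["tvec"])
def pt(im,uv,z,st=None):
    (f,cx,cy),Rm,c=cam(im,st); d=Rm@np.array([(uv[0]-cx)/f,(uv[1]-cy)/f,1]); return c+d*(z-c[2])/d[2]
def px(im,p,st=None):
    (f,cx,cy),Rm,c=cam(im,st); q=Rm.T@(np.array(p)-c); return np.array([f*q[0]/q[2]+cx,f*q[1]/q[2]+cy])
def save(im,n): cv2.imwrite("pics/"+n,im["pixels"][:,:,::-1])
E
python3 - <<'E'
from h import *
s=get_state(); print(s["clock"],s["position"],s["ee_rot"],s["width"],s["contact_force"])
ims=[get_image(n) for n in("top","scene")]
for im in ims:
  print(im["vfov"],im["cx"],im["cy"],cam(im)[2])
  for n in "stand ring_large ring_middle ring_small nut bush shackle wrench hammer grease sheave driver".split():
    for m in masks_of(im,n):
      if m["p"]>.2:
        z={"stand":.012,"ring_large":.016,"ring_middle":.013,"ring_small":.01}.get(n,.01)
        print(n,round(m["p"],2),np.round(m["xy"]),m["region"].sum(),np.round(pt(im,m["xy"],z)[:2],3))
cv2.imwrite("pics/a.png",cv2.resize(ims[0]["pixels"][:,:,::-1],(800,600))); save(ims[1],"b.png")
E
```

```text
0.0 [0.20003272 0.53852779 0.24143181] [ 4.24489047e-04  8.21075330e-01  5.70819098e-01 -8.24679078e-04] 0.08530796071155577 [ 0.07146764 -0.62077661  0.31721375]
55.67875278352383 285.3470292463103 204.3993458491323 [ 0.29122839 -0.01503183  1.14954239]
stand 0.92 [170. 296.] 2287 [0.256 0.311]
stand 0.63 [211. 213.] 2112 [0.492 0.209]
ring_large 0.56 [305. 179.] 298 [ 0.599 -0.061]
ring_middle 0.69 [260. 230.] 185 [0.446 0.066]
ring_middle 0.61 [296. 243.] 124 [ 0.412 -0.038]
ring_middle 0.57 [295. 217.] 190 [ 0.486 -0.035]
ring_middle 0.22 [275. 155.] 241 [0.673 0.03 ]
ring_small 0.39 [360. 225.] 14 [ 0.467 -0.224]
bush 0.64 [334. 254.] 66 [ 0.382 -0.148]
shackle 0.66 [376. 177.] 350 [ 0.614 -0.273]
wrench 0.67 [320. 131.] 366 [ 0.753 -0.105]
hammer 0.62 [429. 204.] 971 [ 0.534 -0.426]
grease 0.66 [159. 142.] 885 [0.706 0.382]
sheave 0.94 [131. 230.] 871 [0.436 0.438]
driver 0.9 [398. 289.] 361 [ 0.29  -0.328]
47.0399790887261 282.8060578650195 207.58337994695188 [ 1.25545087 -0.25111931  0.82503053]
stand 0.62 [364. 198.] 2076 [0.501 0.221]
ring_large 0.68 [257. 259.] 556 [ 0.603 -0.084]
ring_middle 0.84 [265. 217.] 268 [ 0.484 -0.028]
ring_middle 0.8 [303. 204.] 279 [0.47  0.073]
ring_middle 0.74 [256. 195.] 256 [ 0.405 -0.027]
ring_small 0.48 [180. 241.] 127 [ 0.49  -0.232]
nut 0.72 [318. 273.] 425 [0.678 0.028]
bush 0.57 [207. 198.] 189 [ 0.37  -0.142]
shackle 0.7 [172. 290.] 700 [ 0.621 -0.272]
wrench 0.79 [279. 325.] 822 [ 0.771 -0.091]
hammer 0.56 [ 96. 289.] 1782 [ 0.566 -0.421]
grease 0.94 [460. 222.] 1808 [0.648 0.399]
grease 0.38 [133. 196.] 481 [ 0.303 -0.315]
sheave 0.56 [423. 160.] 843 [0.413 0.44 ]
driver 0.88 [130. 193.] 462 [ 0.289 -0.321]
driver 0.52 [458. 223.] 1778 [0.648 0.394]
```

View pics/a.png

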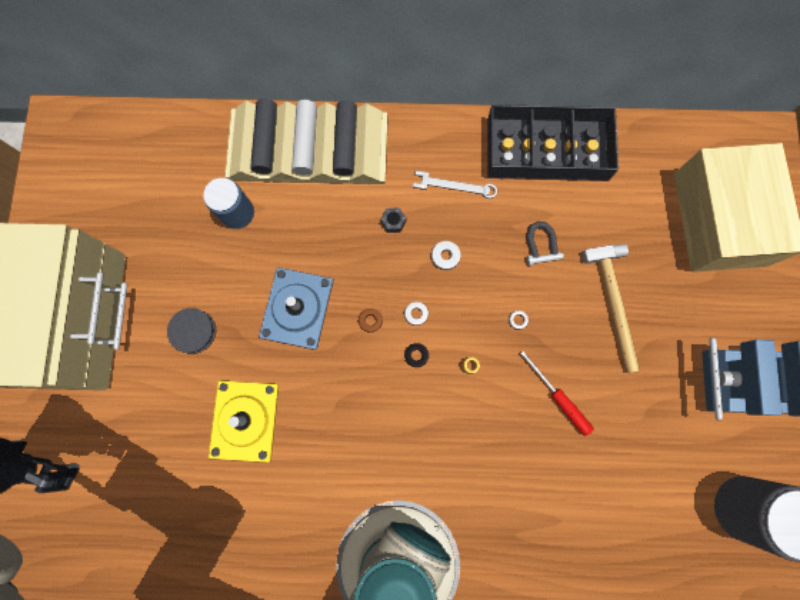

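View pics/b.png

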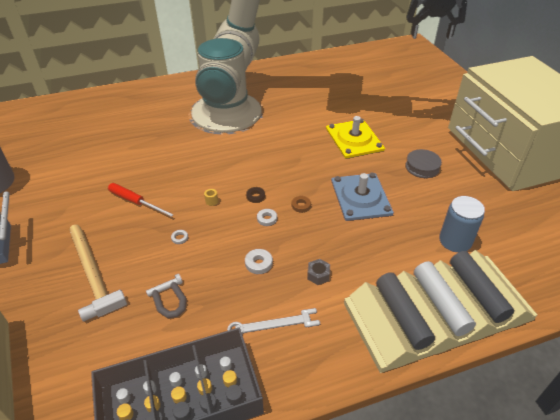

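The top view shows the blue stand at about (296,307) on the 800-px scale. The steel rings are at (446,255) large, (416,313) middle and (519,320) small. The yellow stand and the black, brown and brass rings are decoys. I'll move over the stand for a closer look.

Request:
play_rows(series=[{"dx": 26,"dy": -29,"dz": 5},{"dx": 26,"dy": -29,"dz": 5},{"dx": 26,"dy": -29},{"dx": 26,"dy": -29},{"dx": 26,"dy": -29},{"dx": 26,"dy": -29},{"dx": 26,"dy": -29},{"dx": 26,"dy": -29},{"dx": 26,"dy": -29},{"dx": 26,"dy": -29},{"dx": 20,"dy": -29},{}])

```text
invalid input at $.series[0]: expected keys fingers, dx, dy, dz, turn
```

```bash
python3 - <<'E'
from h import *
s=get_state(); print(s["clock"],s["position"],s["ee_rot"],tips_ahead)
im=get_image("wrist"); print(np.round(im["hand_eye"],3),im["vfov"])
for m in masks_of(im,"stand"): print(m["p"],m["xy"],pt(im,m["xy"],.012,s))
print(px(im,[.499,.215,.024],s))
t=get_image("top")
for uv,z in [((312,178.5),.016),((291,219),.013),((363,224),.01),((207,214),.018)]: print(np.round(pt(t,uv,z),3))
save(im,"c.png")
E
```

```text
1.3 [0.20031461 0.53900417 0.24233709] [-2.07788484e-05  8.21093546e-01  5.70793646e-01  4.90054402e-05] 0.011
[[ 1.     0.    -0.     0.001]
 [-0.     0.961  0.277 -0.069]
 [ 0.    -0.277  0.961 -0.132]
 [ 0.     0.     0.     1.   ]] 62.28282992638209
0.77 [99.7, 271.9] [0.22402289 0.31393217 0.012     ]
[128.60010003 475.9321629 ]
[ 0.602 -0.082  0.016]
[ 0.48  -0.023  0.013]
[ 0.471 -0.232  0.01 ]
[0.488 0.22  0.018]
```

View pics/c.png

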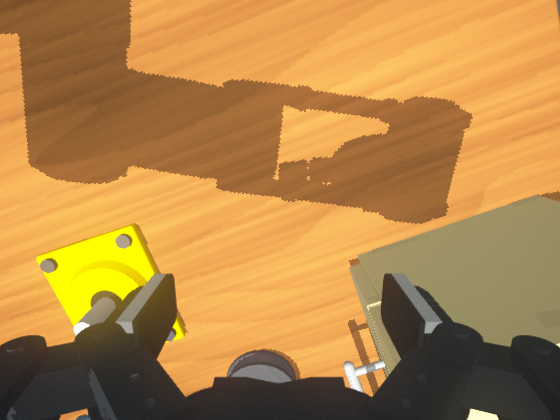

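The first call was refused because every row needs all five keys, so nothing moved.

Request:
play_rows(series=[{"fingers": -1,"turn": 0,"dx": 24,"dy": -29,"dz": 0},{"fingers": -1,"turn": 0,"dx": 24,"dy": -29,"dz": 0},{"fingers": -1,"turn": 0,"dx": 24,"dy": -29,"dz": 0},{"fingers": -1,"turn": 0,"dx": 24,"dy": -29,"dz": 0},{"fingers": -1,"turn": 0,"dx": 24,"dy": -29,"dz": 0},{"fingers": -1,"turn": 0,"dx": 24,"dy": -29,"dz": 0},{"fingers": -1,"turn": 0,"dx": 24,"dy": -29,"dz": 0},{"fingers": -1,"turn": 0,"dx": 24,"dy": -29,"dz": 0},{"fingers": -1,"turn": 0,"dx": 24,"dy": -29,"dz": 0},{"fingers": -1,"turn": 0,"dx": 24,"dy": -29,"dz": 0},{"fingers": -1,"turn": 0,"dx": 24,"dy": -29,"dz": 0},{"fingers": -1,"turn": 0,"dx": 0,"dy": 0,"dz": 0},{"fingers": -1,"turn": 0,"dx": 0,"dy": 0,"dz": 0}])

```text
clock: 2.53
position: [0.4734, 0.2057, 0.2433]
ee_rot: [-0.0, 0.819, 0.573, 0.004]
contact_force: [-0.3, -0.0, 0.2]
width: 0.0858
```

```bash
python3 - <<'E'
from h import *
s=get_state(); print(s["clock"],s["position"],s["ee_rot"])
im=get_image("wrist")
for m in masks_of(im,"stand"): print(m["p"],m["xy"],pt(im,m["xy"],.012,s))
print(px(im,[.494,.217,.024],s))
save(im,"d.png"); np.save("d.npy",[im,s],allow_pickle=True)
E
```

```text
2.5333 [0.47344604 0.20574761 0.24328115] [-3.06538761e-04  8.19394099e-01  5.73219600e-01  3.53659835e-03]
0.9 [288.5, 7.8] [0.32195884 0.27325809 0.012     ]
0.83 [292.6, 178.2] [0.47366133 0.22392462 0.012     ]
[293.32874662 200.67666721]
```

View pics/d.png

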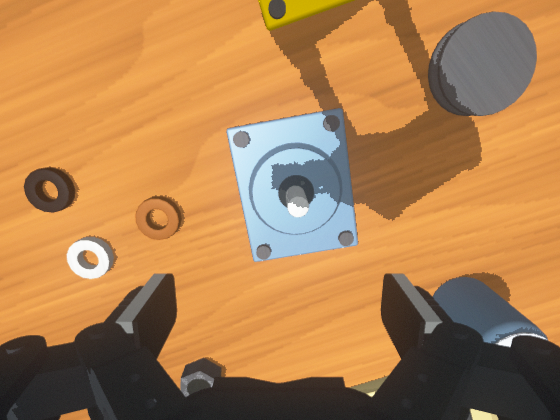

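The wrist view shows the blue stand with its corner bolts at about (241,139), (331,123), (347,238) and (263,251). The white pin top is near (297,207). The middle ring is white at (90,257). Next I'll measure these numerically.

```bash
python3 - <<'E'
from h import *
im,s=np.load("d.npy",allow_pickle=True)
for b in [(241,139),(331,123),(347,238),(263,251)]: print(np.round(pt(im,b,.018,s),4))
g=im["pixels"].astype(int)
print(g[183:222:2,282:314:2].min(axis=2))
w=(g.min(axis=2)>225).astype(np.uint8)
n,l,st,c=cv2.connectedComponentsWithStats(w)
for i in range(1,n):
  if st[i,4]>60: print(st[i],c[i],np.round(pt(im,c[i],.074,s),4),np.round(pt(im,c[i],.013,s),4))
E
```

```text
[0.4172 0.1885 0.018 ]
[0.4334 0.2783 0.018 ]
[0.5552 0.258  0.018 ]
[0.5378 0.1665 0.018 ]
[[ 63  63  64  61  65  62  61  62  61  64  77  74  59  58  62  93]
 [ 65  65  65  61  64  66  85  72  68  62  64  60  60  60  60  71]
 [ 65  65  64  69 115 121 123 121 120 108  61  60  59  61  61  59]
 [ 66  64  67 114 121 120 120 122 123 122 111  60  61  62  61  58]
 [ 78  77  95 118 122 121 123 121 121 123 119  79  61  61  60  60]
 [ 77  80 123 118 123 123 124 122 122 122 119 110  61  61  60  60]
 [ 77  80 133 118 123 124 125 122 122 123 122 119  60  61  62  61]
 [ 80  79 137 119 119 121 148 159 157 158 146 119  82  61  62  67]
 [ 78  79 120 134 126 158 162 160 159 158 160 153 114  60  61  91]
 [ 82  79 108 134 159 158 161 156 161 160 158 161 154  61  72 161]
 [ 95  77 102 237 252 252 157 160 159 158 156 160 155 123 143 170]
 [177  97  90 250 253 253 252 161 158 155 160 158 156 153 171 168]
 [178 177 138 252 253 252 252 251 248 249 164 242 238 150 169 168]
 [176 175 174 248 253 252 252 251 250 252 250 249 248 200 168 168]
 [174 176 176 186 252 252 251 251 250 251 248 248 242 171 169 169]
 [176 176 172 174 247 252 250 250 251 249 248 248 194 171 171 167]
 [175 174 175 175 174 215 250 249 250 248 243 166 170 169 169 167]
 [174 175 174 174 174 172 183 196 190 187 170 169 169 170 167 169]
 [174 175 172 173 172 171 172 171 170 170 170 169 169 167 169 167]
 [174 174 175 175 173 172 173 170 171 168 172 169 171 169 167 170]]
[288 202  20  15 192] [296.41145833 209.83333333] [0.4907 0.2186 0.074 ] [0.5074 0.2164 0.013 ]
[ 67 241  42  37 876] [ 87.45776256 258.88812785] [0.4683 0.0197 0.074 ] [ 0.4806 -0.0228  0.013 ]
[498 336  17  10  79] [506.21518987 341.44303797] [0.6945 0.373  0.074 ] [0.7525 0.4019 0.013 ]
```

Request:
play_rows(series=[{"fingers": -1,"turn": 0,"dx": 13,"dy": -34,"dz": 0},{"fingers": -1,"turn": 0,"dx": 13,"dy": -34,"dz": 0},{"fingers": -1,"turn": 0,"dx": 13,"dy": -34,"dz": 0},{"fingers": -1,"turn": 0,"dx": 13,"dy": -34,"dz": -8},{"fingers": -1,"turn": 0,"dx": 13,"dy": -34,"dz": -10},{"fingers": -1,"turn": 0,"dx": 13,"dy": -34,"dz": -10},{"fingers": -1,"turn": 0,"dx": 13,"dy": -34,"dz": -10},{"fingers": -1,"turn": 0,"dx": 13,"dy": -34,"dz": -10},{"fingers": -1,"turn": 0,"dx": 10,"dy": -30,"dz": -10},{"fingers": -1,"turn": 0,"dx": 0,"dy": 0,"dz": 0},{"fingers": -1,"turn": 0,"dx": 0,"dy": 0,"dz": 0}])

```text
clock: 3.55
position: [0.5855, -0.0864, 0.1848]
ee_rot: [-0.003, 0.809, 0.588, 0.008]
contact_force: [-0.1, 1.9, -0.6]
width: 0.0854
```

```bash
cat >> h.py <<'E'
def ring(im,s,guess,z,R0):
    "steel ring: bright blob near guess, outer contour ellipse"
    g=im["pixels"].astype(int); w=((g.max(2)-g.min(2)<25)&(g.min(2)>130)).astype(np.uint8)
    n,l,st,c=cv2.connectedComponentsWithStats(w)
    u=px(im,[*guess,z],s); out=[]
    for i in range(1,n):
        if st[i,4]>150 and np.hypot(*(c[i]-u))<60:
            k=cv2.findContours((l==i).astype(np.uint8),cv2.RETR_CCOMP,cv2.CHAIN_APPROX_NONE)[0]
            for q in k:
                if len(q)>20:
                    e=cv2.fitEllipse(q); print(i,st[i],np.round(e[0],1),np.round(e[1],1),np.round(pt(im,e[0],z,s),4))
E
python3 - <<'E'
from h import *
im,s=np.load("d.npy",allow_pickle=True)
print("pin",np.round(pt(im,(297.8,207),.074,s),4))
s=get_state(); print(s["clock"],s["position"],s["ee_rot"],s["contact_force"])
im=get_image("wrist"); ring(im,s,(.602,-.082),.016,.03)
save(im,"e.png"); np.save("e.npy",[im,s],allow_pickle=True)
E
```

```text
pin [0.4886 0.2206 0.074 ]
3.55 [ 0.58553234 -0.08640755  0.18477229] [-0.00305102  0.80892668  0.58785093  0.00772041] [-0.09393822  1.93120108 -0.63401347]
4 [ 254  183   65   63 2734] [286.1 214.2] [61.8 64.2] [ 0.6038 -0.0814  0.016 ]
4 [ 254  183   65   63 2734] [285.5 214.3] [23.9 27.1] [ 0.6037 -0.0819  0.016 ]
```

View pics/e.png

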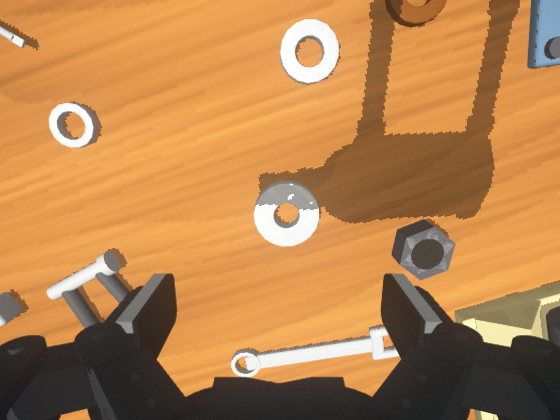

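The large ring is in view at (286,214). It fits to world (0.604, -0.082), and the pin to (0.489, 0.221). I'll descend for the grasp.

Request:
play_rows(series=[{"fingers": -1,"turn": 0,"dx": 18,"dy": 5,"dz": -25},{"fingers": -1,"turn": 0,"dx": 0,"dy": 0,"dz": -30},{"fingers": -1,"turn": 0,"dx": 0,"dy": 0,"dz": -30},{"fingers": -1,"turn": 0,"dx": 0,"dy": 0,"dz": -25},{"fingers": -1,"turn": 0,"dx": 0,"dy": 0,"dz": -20},{"fingers": -1,"turn": 0,"dx": 0,"dy": 0,"dz": 0},{"fingers": -1,"turn": 0,"dx": 0,"dy": 0,"dz": 0},{"fingers": -1,"turn": 0,"dx": 0,"dy": 0,"dz": 0}])

```text
clock: 4.27
position: [0.6043, -0.063, 0.0584]
ee_rot: [-0.001, 0.803, 0.596, 0.012]
contact_force: [-0.2, 0.4, -0.8]
width: 0.0856
```

```bash
python3 - <<'E'
from h import *
im,s=np.load("e.npy",allow_pickle=True)
ring(im,s,(.48,-.023),.013,.03);ring(im,s,(.471,-.232),.01,.03)
s=get_state(); print(s["clock"],s["position"],s["ee_rot"],s["contact_force"])
E
```

```text
1 [ 280   19   59   65 2281] [309.   50.9] [57.4 63.9] [ 0.4808 -0.023   0.013 ]
1 [ 280   19   59   65 2281] [308.7  51.4] [28.8 32.4] [ 0.4811 -0.0233  0.013 ]
3 [ 49 103  45  44 920] [ 71.  124.7] [39.8 47.2] [ 0.4734 -0.2309  0.01  ]
3 [ 49 103  45  44 920] [ 71. 125.] [26.9 31.2] [ 0.4736 -0.231   0.01  ]
4.2667 [ 0.60428068 -0.06298416  0.05839071] [-6.39638803e-04  8.03026992e-01  5.95815694e-01  1.22841586e-02] [-0.24547145  0.40302864 -0.75833037]
```

Request:
play_rows(series=[{"fingers": -1,"turn": 0,"dx": 0,"dy": -10,"dz": 0},{"fingers": -1,"turn": 0,"dx": 0,"dy": -8,"dz": 0},{"fingers": -1,"turn": 0,"dx": 0,"dy": 0,"dz": 0},{"fingers": -1,"turn": 0,"dx": 0,"dy": 0,"dz": 0}])

```text
clock: 4.6
position: [0.6077, -0.0819, 0.0646]
ee_rot: [0.003, 0.802, 0.597, 0.016]
contact_force: [-0.7, -0.3, -0.0]
width: 0.0854
```

```bash
python3 - <<'E'
from h import *
s=get_state(); print(s["clock"],s["position"],s["ee_rot"],s["contact_force"])
im=get_image("wrist"); ring(im,s,(.604,-.082),.016,.03); save(im,"f.png")
E
```

```text
4.6 [ 0.60770439 -0.08191792  0.06458229] [0.00347109 0.80209657 0.59698184 0.01554731] [-0.70775866 -0.29731044 -0.03841055]
2 [ 221  183  107  105 7379] [273.8 235.6] [102.1 105.5] [ 0.6025 -0.0812  0.016 ]
2 [ 221  183  107  105 7379] [273.8 237.9] [37.7 43.8] [ 0.6037 -0.0815  0.016 ]
```

View pics/f.png

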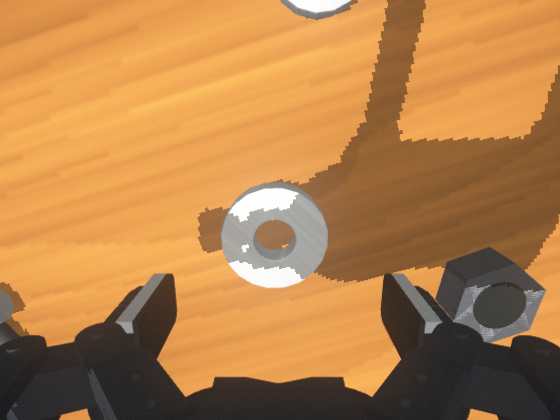

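Request:
play_rows(series=[{"fingers": -1,"turn": 0,"dx": 0,"dy": 0,"dz": 0},{"fingers": -1,"turn": 0,"dx": 0,"dy": 0,"dz": 0}])

```text
clock: 4.82
position: [0.6083, -0.0829, 0.0657]
ee_rot: [0.004, 0.802, 0.596, 0.016]
contact_force: [0.5, 0.2, -0.8]
width: 0.0857
```

Request:
play_rows(series=[{"fingers": -1,"turn": 0,"dx": 0,"dy": 0,"dz": 0},{"fingers": -1,"turn": 0,"dx": 0,"dy": 0,"dz": 0}])

```text
clock: 4.98
position: [0.6083, -0.0831, 0.0659]
ee_rot: [0.004, 0.803, 0.596, 0.016]
contact_force: [-1.0, 0.3, 0.6]
width: 0.0855
```

Request:
play_rows(series=[{"fingers": -1,"turn": 0,"dx": -3,"dy": 0,"dz": -10}])

```text
clock: 5.07
position: [0.6074, -0.0835, 0.0573]
ee_rot: [0.006, 0.803, 0.596, 0.018]
contact_force: [0.4, -0.2, -0.5]
width: 0.0858
```

Request:
play_rows(series=[{"fingers": -1,"turn": 0,"dx": 0,"dy": 0,"dz": 0}])

```text
clock: 5.15
position: [0.6051, -0.083, 0.0552]
ee_rot: [0.004, 0.803, 0.596, 0.016]
contact_force: [-1.0, 0.6, 0.0]
width: 0.0852
```

Request:
play_rows(series=[{"fingers": -1,"turn": 0,"dx": 0,"dy": 0,"dz": 0}])

```text
clock: 5.23
position: [0.6049, -0.0829, 0.0546]
ee_rot: [0.004, 0.803, 0.596, 0.016]
contact_force: [-0.2, -0.5, 0.7]
width: 0.0853
```

Request:
play_rows(series=[{"fingers": -1,"turn": 0,"dx": -1,"dy": 1,"dz": -10},{"fingers": -1,"turn": 0,"dx": 0,"dy": 0,"dz": -10},{"fingers": -1,"turn": 0,"dx": 0,"dy": 0,"dz": -8},{"fingers": -1,"turn": 0,"dx": 0,"dy": 0,"dz": -4},{"fingers": -1,"turn": 0,"dx": 0,"dy": 0,"dz": -2},{"fingers": -1,"turn": 0,"dx": 0,"dy": 0,"dz": 0},{"fingers": -1,"turn": 0,"dx": 0,"dy": 0,"dz": 0}])

```text
clock: 5.82
position: [0.6021, -0.081, 0.0146]
ee_rot: [0.002, 0.802, 0.596, 0.015]
contact_force: [-0.6, -0.4, -0.5]
width: 0.0849
```

Request:
play_rows(series=[{"fingers": -1,"turn": 0,"dx": 1.5,"dy": 0,"dz": 0},{"fingers": 1,"turn": 0,"dx": 0,"dy": 0,"dz": 0},{"fingers": 1,"turn": 0,"dx": 0,"dy": 0,"dz": 0},{"fingers": 1,"turn": 0,"dx": 0,"dy": 0,"dz": 0},{"fingers": 1,"turn": 0,"dx": 0,"dy": 0,"dz": 0},{"fingers": 1,"turn": 0,"dx": 0,"dy": 0,"dz": 0},{"fingers": 1,"turn": 0,"dx": 0,"dy": 0,"dz": 0}], squeeze=40)

```text
clock: 6.4
position: [0.6043, -0.0814, 0.0161]
ee_rot: [0.003, 0.802, 0.597, 0.015]
contact_force: [-0.3, -0.7, -2.3]
width: 0.0576
```

Request:
play_rows(series=[{"fingers": 1,"turn": 0,"dx": 0,"dy": 0,"dz": 0},{"fingers": 1,"turn": 0,"dx": 0,"dy": 0,"dz": 4},{"fingers": 1,"turn": 0,"dx": 0,"dy": 0,"dz": 8},{"fingers": 1,"turn": 0,"dx": 0,"dy": 0,"dz": 8},{"fingers": 1,"turn": 0,"dx": 0,"dy": 0,"dz": 4},{"fingers": 1,"turn": 0,"dx": 0,"dy": 0,"dz": 0},{"fingers": 1,"turn": 0,"dx": 0,"dy": 0,"dz": 0}])

```text
clock: 6.98
position: [0.6038, -0.0811, 0.0423]
ee_rot: [0.003, 0.802, 0.597, 0.015]
contact_force: [-0.3, -0.3, -3.3]
width: 0.0575
```

```bash
python3 - <<'E'
from h import *
s=get_state(); print(s["clock"],s["position"],s["ee_rot"],s["contact_force"])
im=get_image("wrist"); save(im,"g.png")
E
```

```text
6.9833 [ 0.6038424  -0.08113353  0.0423054 ] [0.00282861 0.8024352  0.59654311 0.01503569] [-0.30108386 -0.26603526 -3.32778645]
```

View pics/g.png

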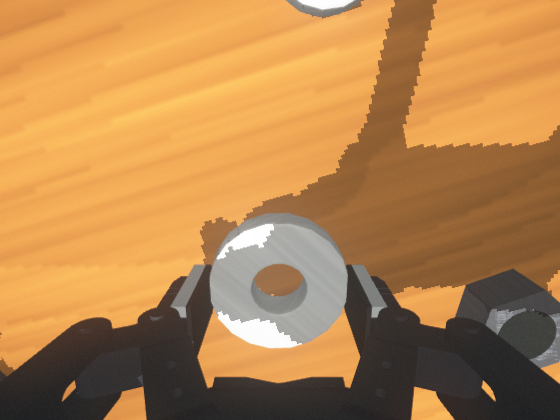

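The large ring is held with a 3.3 N load, and its bore shows at about (278,286). I'll carry it to the pin with tapered steps.

Request:
play_rows(series=[{"fingers": 1,"turn": 0,"dx": 0,"dy": 0,"dz": 20},{"fingers": 1,"turn": 0,"dx": 0,"dy": 0,"dz": 30},{"fingers": 1,"turn": 0,"dx": -5,"dy": 15,"dz": 30},{"fingers": 1,"turn": 0,"dx": -12,"dy": 30,"dz": 10},{"fingers": 1,"turn": 0,"dx": -12,"dy": 30,"dz": 0},{"fingers": 1,"turn": 0,"dx": -12,"dy": 30,"dz": 0},{"fingers": 1,"turn": 0,"dx": -12,"dy": 30,"dz": 0},{"fingers": 1,"turn": 0,"dx": -12,"dy": 30,"dz": 0},{"fingers": 1,"turn": 0,"dx": -12,"dy": 30,"dz": 0},{"fingers": 1,"turn": 0,"dx": -12,"dy": 30,"dz": 0},{"fingers": 1,"turn": 0,"dx": -8,"dy": 20,"dz": 0},{"fingers": 1,"turn": 0,"dx": -5,"dy": 12,"dz": 0},{"fingers": 1,"turn": 0,"dx": -2,"dy": 6,"dz": 0},{"fingers": 1,"turn": 0,"dx": 0,"dy": 0,"dz": 0},{"fingers": 1,"turn": 0,"dx": 0,"dy": 0,"dz": 0},{"fingers": 1,"turn": 0,"dx": 0,"dy": 0,"dz": 0}])

```text
clock: 8.37
position: [0.4921, 0.1899, 0.134]
ee_rot: [0.003, 0.804, 0.595, 0.015]
contact_force: [-0.3, 0.1, -1.5]
width: 0.0575
```

```bash
cat >> h.py <<'E'
def bore(im,s,hz):
    "ellipses of held-ring size near the grasp, projected at TCP height + hz"
    z=s["position"][2]+hz
    g=im["pixels"].astype(int); w=((g.max(2)-g.min(2)<30)&(g.min(2)>110)).astype(np.uint8)
    k,hh=cv2.findContours(w,cv2.RETR_CCOMP,cv2.CHAIN_APPROX_NONE)
    for q in k:
        if 60<len(q)<700:
            e=cv2.fitEllipse(q)
            if abs(e[0][0]-280)<60 and 200<e[0][1]<350: print("fit",np.round(e[0],1),np.round(e[1],1),"rel TCP mm",np.round((pt(im,e[0],z,s)-s["position"])*1e3,1))
E
python3 - <<'E'
from h import *
s=get_state(); print(s["clock"],s["position"],s["ee_rot"],s["contact_force"])
im=get_image("wrist"); bore(im,s,0); cv2.imwrite("pics/i.png",cv2.resize(im["pixels"][150:400,130:450,::-1],(768,600)));np.save("i.npy",[im,s],allow_pickle=True)
print(px(im,[.4886,.2206,.074],s))
E
```

```text
8.3667 [0.4920944  0.1898906  0.13400706] [0.00268549 0.80372121 0.59481944 0.01465736] [-0.26016774  0.05006786 -1.52907334]
fit [281.7 274. ] [130.8 161.7] rel TCP mm [-5.5  3.9  0. ]
fit [280.3 280.3] [33.4 45.2] rel TCP mm [-2.9  2.5  0. ]
[324.0949124  217.04407247]
```

View pics/i.png

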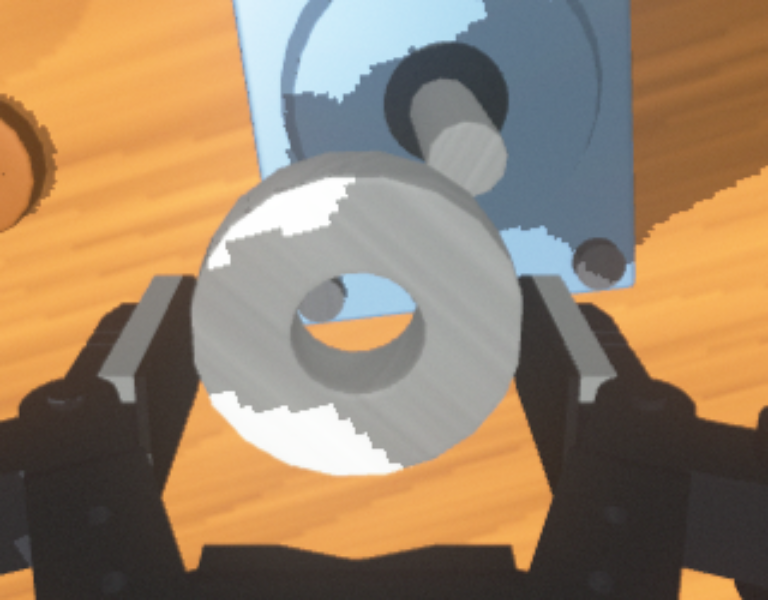

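The held ring's bore centre is at about (279.2,288.7) in the full frame, and the pin top at (324.8,216.5). The pin is within 1 px of its prediction.

```bash
python3 - <<'E'
from h import *
im,s=np.load("i.npy",allow_pickle=True); p=s["position"]
for z in (0,.002): print("bore rel",(pt(im,(279.2,288.7),p[2]+z,s)-p)*1e3)
print("pin",pt(im,(324.8,216.5),.074,s))
E
```

```text
bore rel [0.71820244 0.93203583 0.        ]
bore rel [-0.35710738  1.21262974  2.        ]
pin [0.48840305 0.22107318 0.074     ]
```

Request:
play_rows(series=[{"fingers": 1,"turn": 0,"dx": -2,"dy": 12,"dz": 0},{"fingers": 1,"turn": 0,"dx": -2,"dy": 12,"dz": -8},{"fingers": 1,"turn": 0,"dx": -0.5,"dy": 5,"dz": -10},{"fingers": 1,"turn": 0,"dx": 0,"dy": 0,"dz": -10},{"fingers": 1,"turn": 0,"dx": 0,"dy": 0,"dz": -3},{"fingers": 1,"turn": 0,"dx": 0,"dy": 0,"dz": 0},{"fingers": 1,"turn": 0,"dx": 0,"dy": 0,"dz": 0}])

```text
clock: 9.0
position: [0.4887, 0.2202, 0.0987]
ee_rot: [0.003, 0.805, 0.593, 0.014]
contact_force: [0.6, -0.1, -2.9]
width: 0.0573
```

Request:
play_rows(series=[{"fingers": 1,"turn": 0,"dx": -1,"dy": -0.5,"dz": -2},{"fingers": 1,"turn": 0,"dx": 0,"dy": 0,"dz": -2},{"fingers": 1,"turn": 0,"dx": 0,"dy": 0,"dz": -2},{"fingers": 1,"turn": 0,"dx": 0,"dy": 0,"dz": -2},{"fingers": 1,"turn": 0,"dx": 0,"dy": 0,"dz": -1.5}])

```text
clock: 9.42
position: [0.4885, 0.2198, 0.0892]
ee_rot: [0.003, 0.805, 0.593, 0.015]
contact_force: [0.5, -0.1, -2.3]
width: 0.0574
```

Request:
play_rows(series=[{"fingers": 1,"turn": 0,"dx": 0,"dy": 0,"dz": -1.5},{"fingers": 1,"turn": 0,"dx": 0,"dy": 0,"dz": -1.5}])

```text
clock: 9.58
position: [0.4887, 0.2197, 0.0862]
ee_rot: [0.003, 0.805, 0.592, 0.016]
contact_force: [-0.8, -0.0, -1.9]
width: 0.0579
```

Request:
play_rows(series=[{"fingers": 1,"turn": 0,"dx": 0,"dy": 0,"dz": -1.5},{"fingers": 1,"turn": 0,"dx": 0,"dy": 0,"dz": -1.5}])

```text
clock: 9.75
position: [0.4889, 0.2196, 0.0831]
ee_rot: [0.003, 0.805, 0.592, 0.016]
contact_force: [0.5, 0.4, -2.5]
width: 0.0573
```

The ring's underside is below the pin top with no contact force, so it is threaded. I'll continue down.

Request:
play_rows(series=[{"fingers": 1,"turn": 0,"dx": -0.3,"dy": 0,"dz": -3},{"fingers": 1,"turn": 0,"dx": 0,"dy": 0,"dz": -3},{"fingers": 1,"turn": 0,"dx": -0.2,"dy": 0,"dz": -3},{"fingers": 1,"turn": 0,"dx": 0,"dy": 0,"dz": -3}])

```text
clock: 10.08
position: [0.4886, 0.2197, 0.0703]
ee_rot: [0.003, 0.806, 0.592, 0.016]
contact_force: [0.3, 0.5, -3.1]
width: 0.0576
```

Request:
play_rows(series=[{"fingers": 1,"turn": 0,"dx": -0.2,"dy": 0,"dz": -3},{"fingers": 1,"turn": 0,"dx": 0,"dy": 0,"dz": -3},{"fingers": 1,"turn": 0,"dx": -0.2,"dy": 0,"dz": -3},{"fingers": 1,"turn": 0,"dx": 0,"dy": 0,"dz": -3}])

```text
clock: 10.42
position: [0.488, 0.2197, 0.0567]
ee_rot: [0.003, 0.806, 0.592, 0.016]
contact_force: [0.2, -0.4, -2.7]
width: 0.0575
```

Request:
play_rows(series=[{"fingers": 1,"turn": 0,"dx": -0.2,"dy": 0,"dz": -3},{"fingers": 1,"turn": 0,"dx": 0,"dy": 0,"dz": -3},{"fingers": 1,"turn": 0,"dx": -0.2,"dy": 0,"dz": -3},{"fingers": 1,"turn": 0,"dx": 0,"dy": 0,"dz": -2}])

```text
clock: 10.75
position: [0.4875, 0.2196, 0.0442]
ee_rot: [0.003, 0.806, 0.592, 0.016]
contact_force: [0.0, -0.9, -2.9]
width: 0.0576
```

Request:
play_rows(series=[{"fingers": 1,"turn": 0,"dx": 0,"dy": 0,"dz": -1},{"fingers": 1,"turn": 0,"dx": 0,"dy": 0,"dz": -1},{"fingers": 1,"turn": 0,"dx": 0,"dy": 0,"dz": -0.7}])

```text
clock: 11.0
position: [0.4874, 0.2196, 0.0407]
ee_rot: [0.003, 0.806, 0.592, 0.015]
contact_force: [-0.2, -0.2, -3.1]
width: 0.0577
```

Request:
play_rows(series=[{"fingers": 1,"turn": 0,"dx": 0,"dy": 0,"dz": -0.7},{"fingers": 1,"turn": 0,"dx": 0,"dy": 0,"dz": -0.7}])

```text
clock: 11.17
position: [0.4875, 0.2196, 0.04]
ee_rot: [0.003, 0.805, 0.592, 0.016]
contact_force: [-3.1, -1.4, 8.1]
width: 0.0576
```

Request:
play_rows(series=[{"fingers": -1,"turn": 0,"dx": 0,"dy": 0,"dz": 0},{"fingers": -1,"turn": 0,"dx": 0,"dy": 0,"dz": 0},{"fingers": -1,"turn": 0,"dx": 0,"dy": 0,"dz": 0},{"fingers": -1,"turn": 0,"dx": 0,"dy": 0,"dz": 0},{"fingers": -1,"turn": 0,"dx": 0,"dy": 0,"dz": 0},{"fingers": -1,"turn": 0,"dx": 0,"dy": 0,"dz": 0}])

```text
clock: 11.67
position: [0.4897, 0.2203, 0.0418]
ee_rot: [0.004, 0.805, 0.592, 0.018]
contact_force: [0.4, -0.4, 0.3]
width: 0.0855
```

Request:
play_rows(series=[{"fingers": -1,"turn": 0,"dx": 0,"dy": 0,"dz": 10},{"fingers": -1,"turn": 0,"dx": 0,"dy": 0,"dz": 20},{"fingers": -1,"turn": 0,"dx": 0,"dy": 0,"dz": 30},{"fingers": -1,"turn": 0,"dx": 0,"dy": 0,"dz": 20},{"fingers": -1,"turn": 0,"dx": 0,"dy": 0,"dz": 10},{"fingers": -1,"turn": 0,"dx": 0,"dy": 0,"dz": 0},{"fingers": -1,"turn": 0,"dx": 0,"dy": 0,"dz": 0}])

```text
clock: 12.25
position: [0.4886, 0.22, 0.1385]
ee_rot: [0.004, 0.805, 0.592, 0.018]
contact_force: [-1.4, -0.3, 0.2]
width: 0.0855
```

```bash
python3 - <<'E'
from h import *
s=get_state(); print(s["clock"],s["position"],s["ee_rot"],s["contact_force"])
im=get_image("wrist"); save(im,"j.png");np.save("j.npy",[im,s],allow_pickle=True)
E
```

```text
12.25 [0.48861327 0.21996947 0.13845645] [0.00404683 0.80547814 0.59234086 0.01791334] [-1.35210892 -0.2760131   0.22088539]
```

View pics/j.png

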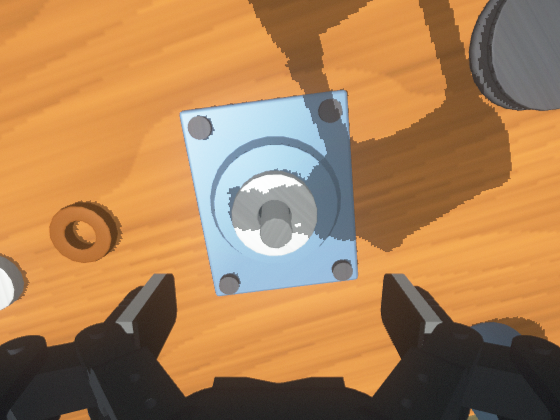

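The large ring lies home and flat on the boss with the pin through it. Next is the middle ring, at about (0.481, -0.023).

Request:
play_rows(series=[{"fingers": -1,"turn": 0,"dx": 0,"dy": -15,"dz": 0},{"fingers": -1,"turn": 0,"dx": -1,"dy": -30,"dz": 0},{"fingers": -1,"turn": 0,"dx": -1,"dy": -30,"dz": 0},{"fingers": -1,"turn": 0,"dx": -1,"dy": -30,"dz": 0},{"fingers": -1,"turn": 0,"dx": -1,"dy": -30,"dz": 0},{"fingers": -1,"turn": 0,"dx": -1,"dy": -30,"dz": 0},{"fingers": -1,"turn": 0,"dx": -1,"dy": -25,"dz": -10},{"fingers": -1,"turn": 0,"dx": -1,"dy": -18,"dz": -15},{"fingers": -1,"turn": 0,"dx": 0,"dy": -10,"dz": -15},{"fingers": -1,"turn": 0,"dx": 0,"dy": -5,"dz": -15},{"fingers": -1,"turn": 0,"dx": 0,"dy": 0,"dz": -8},{"fingers": -1,"turn": 0,"dx": 0,"dy": 0,"dz": -4},{"fingers": -1,"turn": 0,"dx": 0,"dy": 0,"dz": 0},{"fingers": -1,"turn": 0,"dx": 0,"dy": 0,"dz": 0}])

```text
clock: 13.47
position: [0.4727, -0.011, 0.0579]
ee_rot: [-0.003, 0.805, 0.593, 0.011]
contact_force: [0.1, -0.4, 0.1]
width: 0.0854
```

```bash
python3 - <<'E'
from h import *
s=get_state(); print(s["clock"],s["position"],s["ee_rot"],s["contact_force"])
im=get_image("wrist"); ring(im,s,(.481,-.023),.013,.03)
E
```

```text
13.4667 [ 0.47268742 -0.01100857  0.05786956] [-0.00282992  0.80486713  0.59334824  0.01089759] [ 0.05585019 -0.38522996  0.13549622]
1 [ 217  223   85   83 4358] [259.1 264.9] [79.8 83.3] [ 0.4794 -0.0225  0.013 ]
1 [ 217  223   85   83 4358] [259.2 263.2] [31.2 41.4] [ 0.4784 -0.0221  0.013 ]
```

Request:
play_rows(series=[{"fingers": -1,"turn": 0,"dx": 4,"dy": -6,"dz": 0},{"fingers": -1,"turn": 0,"dx": 3,"dy": -5,"dz": -5},{"fingers": -1,"turn": 0,"dx": 0,"dy": 0,"dz": -9},{"fingers": -1,"turn": 0,"dx": 0,"dy": 0,"dz": -9},{"fingers": -1,"turn": 0,"dx": 0,"dy": 0,"dz": -7},{"fingers": -1,"turn": 0,"dx": 0,"dy": 0,"dz": -4},{"fingers": -1,"turn": 0,"dx": 0,"dy": 0,"dz": -2},{"fingers": -1,"turn": 0,"dx": 0,"dy": 0,"dz": 0},{"fingers": -1,"turn": 0,"dx": 0,"dy": 0,"dz": 0}])

```text
clock: 14.27
position: [0.4838, -0.0222, 0.0211]
ee_rot: [-0.0, 0.804, 0.595, 0.013]
contact_force: [-0.2, -0.2, 0.3]
width: 0.0854
```

Request:
play_rows(series=[{"fingers": -1,"turn": 0,"dx": -3.5,"dy": 0,"dz": -3},{"fingers": -1,"turn": 0,"dx": 0,"dy": 0,"dz": -2.5},{"fingers": -1,"turn": 0,"dx": 0,"dy": 0,"dz": 0},{"fingers": -1,"turn": 0,"dx": 0,"dy": 0,"dz": 0}])

```text
clock: 14.6
position: [0.4801, -0.0221, 0.0157]
ee_rot: [0.0, 0.804, 0.595, 0.014]
contact_force: [-0.5, -0.6, 0.1]
width: 0.0853
```

Request:
play_rows(series=[{"fingers": 1,"turn": 0,"dx": 0,"dy": 0,"dz": 0},{"fingers": 1,"turn": 0,"dx": 0,"dy": 0,"dz": 0},{"fingers": 1,"turn": 0,"dx": 0,"dy": 0,"dz": 0},{"fingers": 1,"turn": 0,"dx": 0,"dy": 0,"dz": 0},{"fingers": 1,"turn": 0,"dx": 0,"dy": 0,"dz": 0},{"fingers": 1,"turn": 0,"dx": 0,"dy": 0,"dz": 0},{"fingers": 1,"turn": 0,"dx": 0,"dy": 0,"dz": 0},{"fingers": 1,"turn": 0,"dx": 0,"dy": 0,"dz": 0}], squeeze=40)

```text
clock: 15.27
position: [0.4804, -0.0221, 0.0165]
ee_rot: [0.001, 0.804, 0.595, 0.014]
contact_force: [-0.0, 0.4, 0.4]
width: 0.0453
```

Request:
play_rows(series=[{"fingers": 1,"turn": 0,"dx": 0,"dy": 0,"dz": 5},{"fingers": 1,"turn": 0,"dx": 0,"dy": 0,"dz": 15},{"fingers": 1,"turn": 0,"dx": 0,"dy": 0,"dz": 25},{"fingers": 1,"turn": 0,"dx": 0,"dy": 0,"dz": 30},{"fingers": 1,"turn": 0,"dx": 0,"dy": 0,"dz": 25},{"fingers": 1,"turn": 0,"dx": 0,"dy": 0,"dz": 10},{"fingers": 1,"turn": 0,"dx": 0,"dy": 0,"dz": 4},{"fingers": 1,"turn": 0,"dx": 0,"dy": 0,"dz": 0},{"fingers": 1,"turn": 0,"dx": 0,"dy": 0,"dz": 0}])

```text
clock: 16.02
position: [0.4772, -0.0215, 0.1355]
ee_rot: [-0.001, 0.804, 0.595, 0.012]
contact_force: [0.2, 1.0, -1.6]
width: 0.045
```

Request:
play_rows(series=[{"fingers": 1,"turn": 0,"dx": 1,"dy": 15,"dz": 0},{"fingers": 1,"turn": 0,"dx": 1,"dy": 30,"dz": 0},{"fingers": 1,"turn": 0,"dx": 1,"dy": 30,"dz": 0},{"fingers": 1,"turn": 0,"dx": 2,"dy": 30,"dz": 0},{"fingers": 1,"turn": 0,"dx": 2,"dy": 30,"dz": 0},{"fingers": 1,"turn": 0,"dx": 1,"dy": 30,"dz": 0},{"fingers": 1,"turn": 0,"dx": 1,"dy": 20,"dz": 0},{"fingers": 1,"turn": 0,"dx": 1,"dy": 12,"dz": 0},{"fingers": 1,"turn": 0,"dx": 1,"dy": 8,"dz": 0},{"fingers": 1,"turn": 0,"dx": 0,"dy": 4,"dz": 0},{"fingers": 1,"turn": 0,"dx": 0,"dy": 0,"dz": 0},{"fingers": 1,"turn": 0,"dx": 0,"dy": 0,"dz": 0},{"fingers": 1,"turn": 0,"dx": 0,"dy": 0,"dz": 0}])

```text
clock: 17.1
position: [0.4791, 0.1935, 0.1204]
ee_rot: [-0.007, 0.805, 0.593, -0.001]
contact_force: [0.8, -0.4, -0.4]
width: 0.0451
```

```bash
python3 - <<'E'
from h import *
s=get_state(); print(s["clock"],s["position"],s["ee_rot"],s["contact_force"])
im=get_image("wrist"); cv2.imwrite("pics/k.png",cv2.resize(im["pixels"][150:400,130:450,::-1],(768,600)));np.save("k.npy",[im,s],allow_pickle=True)
print((px(im,[.4885,.2208,.074],s)-[130,150])*2.4,(px(im,s["position"]-[0,0,.0035],s)-[130,150])*2.4)
E
```

```text
17.1 [0.47910216 0.19347679 0.12036957] [-7.18468343e-03  8.05222476e-01  5.92928915e-01 -6.68489285e-04] [ 0.75699841 -0.44825568 -0.36352482]
[477.11132069 240.55956493] [351.81469499 321.87057894]
```

View pics/k.png

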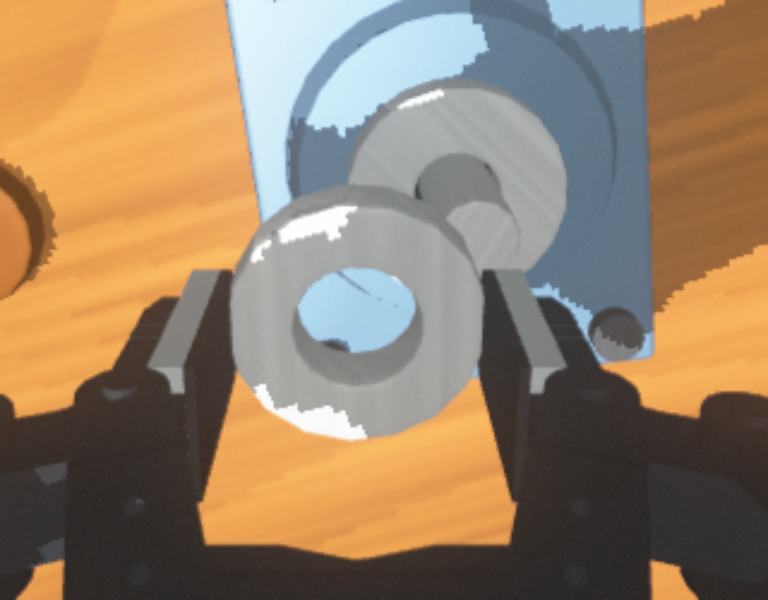

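```bash
python3 - <<'E'
from h import *
im,s=np.load("k.npy",allow_pickle=True); p=s["position"]
f=lambda a:(a[0]/2.4+130,a[1]/2.4+150)
print("bore rel",(pt(im,f((358.5,325.5)),p[2]-.0035,s)-p)*1e3)
print("pin",pt(im,f((482,238)),.074,s))
g=im["pixels"][228:270,305:355].min(2)
print(g[::2,::2])
E
```

```text
bore rel [ 1.04390162  0.93433559 -3.5       ]
pin [0.48823121 0.22203486 0.074     ]
[[117 123 124 124 125 127 129 126 128 130 129 127 128 126 126 125 121 158
  164 163 165 170 169 163 165]
 [ 98 123 124 124 127 126 126 127 127 128 131 129 127 127 125 124 123 157
  169 164 166 166 169 168 163]
 [ 79 119 123 125 125 126 129 128 126 126 130 129 127 129 127 127 126 133
  168 168 165 164 167 169 168]
 [126 124 121 124 126 128 128 128 130 129 144 176 166 162 149 136 129 125
  151 166 167 165 164 165 168]
 [128 129 129 124 126 125 127 138 159 171 174 169 166 169 170 168 165 128
  129 171 168 168 163 164 164]
 [133 126 128 127 124 126 142 172 169 169 172 167 168 170 169 166 169 162
  142 151 167 166 166 164 165]
 [135 130 127 128 124 132 170 168 167 171 169 166 167 168 166 167 167 164
  171 152 167 169 170 165 165]
 [159 139 134 125 128 124 162 166 169 169 165 168 169 168 167 167 164 170
  173 160 158 167 169 168 165]
 [166 168 166 144 127 127 123 159 169 169 166 170 169 164 165 167 166 172
  168 163 148 168 166 167 165]
 [165 165 170 171 149 127 125 120 158 166 167 168 166 166 168 166 171
[... 491 characters left out ...]
67 149 128 166 161 171 169 162 162 163
  165 163 151 163 164 164 167]
 [161 165 168 170 168 160 162 162 165 167 147 143 166 167 166 162 165 165
  162 161 164 164 161 161 153]
 [163 163 166 168 165 162 161 161 163 167 164 135 171 167 161 162 163 162
  160 162 161 162 164 155  99]
 [162 165 166 168 166 160 161 162 164 166 166 142 167 113  97 112 134 131
  134 133 132 144 140  99  96]
 [162 165 168 167 164 161 159 161 162 166 165 157 142  56  56  61 125 127
  128 127 127 124  94  96  96]
 [164 165 165 167 164 160 162 160 163 166 168 166 121  57  53  54  99 126
  126 125 126 126 108  96  96]
 [162 164 166 168 165 160 162 161 165 169 169 165 148  54  54  55  63 124
  126 126 125 124 123  96  96]]
```

The held middle ring's bore is at crop (358,325) and the pin at crop (478,238), as predicted. I'll align and lower.

Request:
play_rows(series=[{"fingers": 1,"turn": 0,"dx": 3,"dy": 10,"dz": 0},{"fingers": 1,"turn": 0,"dx": 3,"dy": 10,"dz": -5},{"fingers": 1,"turn": 0,"dx": 2,"dy": 5,"dz": -8},{"fingers": 1,"turn": 0,"dx": 0,"dy": 1,"dz": -5},{"fingers": 1,"turn": 0,"dx": 0,"dy": 0,"dz": -2},{"fingers": 1,"turn": 0,"dx": 0,"dy": 0,"dz": 0},{"fingers": 1,"turn": 0,"dx": 0,"dy": 0,"dz": 0}])

```text
clock: 17.73
position: [0.4885, 0.2202, 0.098]
ee_rot: [-0.007, 0.806, 0.592, -0.001]
contact_force: [0.2, -0.0, -1.5]
width: 0.0448
```

Request:
play_rows(series=[{"fingers": 1,"turn": 0,"dx": -0.8,"dy": -0.3,"dz": -2},{"fingers": 1,"turn": 0,"dx": -0.2,"dy": 0,"dz": -2},{"fingers": 1,"turn": 0,"dx": -0.1,"dy": 0,"dz": -1.5}])

```text
clock: 17.98
position: [0.4873, 0.2196, 0.0924]
ee_rot: [-0.007, 0.806, 0.591, -0.001]
contact_force: [1.0, 0.3, -1.0]
width: 0.0451
```

Request:
play_rows(series=[{"fingers": 1,"turn": 0,"dx": -0.1,"dy": 0,"dz": -1.5},{"fingers": 1,"turn": 0,"dx": -0.1,"dy": 0,"dz": -1.5}])

```text
clock: 18.15
position: [0.487, 0.2194, 0.0893]
ee_rot: [-0.007, 0.806, 0.591, -0.0]
contact_force: [-0.9, -0.7, -1.3]
width: 0.0453
```

Request:
play_rows(series=[{"fingers": 1,"turn": 0,"dx": -0.1,"dy": 0,"dz": -1.5},{"fingers": 1,"turn": 0,"dx": -0.1,"dy": 0,"dz": -1.5}])

```text
clock: 18.32
position: [0.4869, 0.2193, 0.0861]
ee_rot: [-0.007, 0.806, 0.591, -0.0]
contact_force: [-0.9, -0.3, -1.1]
width: 0.0453
```

Request:
play_rows(series=[{"fingers": 1,"turn": 0,"dx": -0.1,"dy": 0,"dz": -1.5},{"fingers": 1,"turn": 0,"dx": -0.1,"dy": 0,"dz": -1.5}])

```text
clock: 18.48
position: [0.4867, 0.2192, 0.0829]
ee_rot: [-0.007, 0.806, 0.591, -0.0]
contact_force: [-0.3, 0.0, -1.6]
width: 0.045
```

Request:
play_rows(series=[{"fingers": 1,"turn": 0,"dx": 0.2,"dy": 0.1,"dz": -3},{"fingers": 1,"turn": 0,"dx": 0.2,"dy": 0.1,"dz": -3},{"fingers": 1,"turn": 0,"dx": 0,"dy": 0.1,"dz": -3},{"fingers": 1,"turn": 0,"dx": 0,"dy": 0,"dz": -3}])

```text
clock: 18.82
position: [0.4875, 0.2197, 0.07]
ee_rot: [-0.006, 0.806, 0.591, 0.0]
contact_force: [0.4, 1.4, -0.9]
width: 0.045
```

Request:
play_rows(series=[{"fingers": 1,"turn": 0,"dx": 0,"dy": 0,"dz": -3},{"fingers": 1,"turn": 0,"dx": 0,"dy": 0,"dz": -3},{"fingers": 1,"turn": 0,"dx": 0,"dy": 0,"dz": -2}])

```text
clock: 19.07
position: [0.4872, 0.2196, 0.0607]
ee_rot: [-0.007, 0.806, 0.591, -0.0]
contact_force: [-0.7, 1.1, -1.2]
width: 0.0454
```

Request:
play_rows(series=[{"fingers": 1,"turn": 0,"dx": 0,"dy": 0,"dz": -1},{"fingers": 1,"turn": 0,"dx": 0,"dy": 0,"dz": -1}])

```text
clock: 19.23
position: [0.487, 0.2195, 0.058]
ee_rot: [-0.007, 0.806, 0.591, -0.001]
contact_force: [0.7, -1.2, -1.1]
width: 0.045
```

Request:
play_rows(series=[{"fingers": 1,"turn": 0,"dx": 0,"dy": 0,"dz": -0.7},{"fingers": 1,"turn": 0,"dx": 0,"dy": 0,"dz": -0.7}])

```text
clock: 19.4
position: [0.4868, 0.2196, 0.0568]
ee_rot: [-0.007, 0.807, 0.591, -0.001]
contact_force: [-3.0, -0.0, 7.6]
width: 0.045
```

Request:
play_rows(series=[{"fingers": -1,"turn": 0,"dx": 0,"dy": 0,"dz": 0},{"fingers": -1,"turn": 0,"dx": 0,"dy": 0,"dz": 0},{"fingers": -1,"turn": 0,"dx": 0,"dy": 0,"dz": 0},{"fingers": -1,"turn": 0,"dx": 0,"dy": 0,"dz": 0},{"fingers": -1,"turn": 0,"dx": 0,"dy": 0,"dz": 0},{"fingers": -1,"turn": 0,"dx": 0,"dy": 0,"dz": 0},{"fingers": -1,"turn": 0,"dx": 0,"dy": 0,"dz": 0}])

```text
clock: 19.98
position: [0.4882, 0.2199, 0.0578]
ee_rot: [-0.006, 0.806, 0.591, 0.001]
contact_force: [0.4, -0.0, -0.1]
width: 0.0858
```

Request:
play_rows(series=[{"fingers": -1,"turn": 0,"dx": 0,"dy": 0,"dz": 10},{"fingers": -1,"turn": 0,"dx": 0,"dy": 0,"dz": 20},{"fingers": -1,"turn": 0,"dx": 0,"dy": 0,"dz": 25},{"fingers": -1,"turn": 0,"dx": 0,"dy": 0,"dz": 18},{"fingers": -1,"turn": 0,"dx": 0,"dy": 0,"dz": 8},{"fingers": -1,"turn": 0,"dx": 0,"dy": 0,"dz": 0},{"fingers": -1,"turn": 0,"dx": 0,"dy": 0,"dz": 0}])

```text
clock: 20.57
position: [0.4869, 0.2195, 0.1442]
ee_rot: [-0.007, 0.806, 0.591, 0.0]
contact_force: [-0.3, -0.8, -0.1]
width: 0.0849
```

```bash
python3 - <<'E'
from h import *
s=get_state(); print(s["clock"],s["position"],s["ee_rot"],s["contact_force"])
im=get_image("wrist"); ring(im,s,(.488,.221),.053,.03)
E
```

```text
20.5667 [0.48693188 0.21953184 0.14418772] [-6.51191388e-03  8.06494286e-01  5.91205991e-01  1.93878223e-04] [-0.25704491 -0.84542963 -0.12582601]
43 [ 237  178   82   82 4763] [277.4 219.1] [80. 82.] [0.4832 0.2216 0.053 ]
43 [ 237  178   82   82 4763] [277.5 223.8] [28.9 34.5] [0.4864 0.2206 0.053 ]
43 [ 237  178   82   82 4763] [286.3 205.1] [27.4 45.7] [0.4758 0.2301 0.053 ]
```

The middle ring seated at the expected height with 7.6 N contact. Now the small ring, at about (0.4735, -0.231).

Request:
play_rows(series=[{"fingers": -1,"turn": 0,"dx": 0,"dy": -15,"dz": 0},{"fingers": -1,"turn": 0,"dx": -1,"dy": -30,"dz": 0},{"fingers": -1,"turn": 0,"dx": -1,"dy": -35,"dz": 0},{"fingers": -1,"turn": 0,"dx": -1,"dy": -35,"dz": 0},{"fingers": -1,"turn": 0,"dx": -1,"dy": -35,"dz": 0},{"fingers": -1,"turn": 0,"dx": -1,"dy": -35,"dz": 0},{"fingers": -1,"turn": 0,"dx": -1,"dy": -35,"dz": 0},{"fingers": -1,"turn": 0,"dx": -1,"dy": -35,"dz": 0},{"fingers": -1,"turn": 0,"dx": -1,"dy": -35,"dz": 0},{"fingers": -1,"turn": 0,"dx": -1,"dy": -35,"dz": 0},{"fingers": -1,"turn": 0,"dx": -1,"dy": -35,"dz": 0},{"fingers": -1,"turn": 0,"dx": -1,"dy": -30,"dz": 0},{"fingers": -1,"turn": 0,"dx": -1,"dy": -25,"dz": -5},{"fingers": -1,"turn": 0,"dx": -1,"dy": -18,"dz": -10},{"fingers": -1,"turn": 0,"dx": 0,"dy": -10,"dz": -15},{"fingers": -1,"turn": 0,"dx": 0,"dy": -5,"dz": -15},{"fingers": -1,"turn": 0,"dx": 0,"dy": 0,"dz": -15},{"fingers": -1,"turn": 0,"dx": 0,"dy": 0,"dz": -8},{"fingers": -1,"turn": 0,"dx": 0,"dy": 0,"dz": 0},{"fingers": -1,"turn": 0,"dx": 0,"dy": 0,"dz": 0}])

```text
clock: 22.28
position: [0.4573, -0.2468, 0.0507]
ee_rot: [-0.022, 0.806, 0.591, -0.01]
contact_force: [-1.1, 0.2, 0.6]
width: 0.0855
```

```bash
python3 - <<'E'
from h import *
s=get_state(); print(s["clock"],s["position"],s["ee_rot"],s["contact_force"])
im=get_image("wrist"); ring(im,s,(.473,-.231),.01,.03)
E
```

```text
22.2833 [ 0.45729553 -0.24681423  0.05069257] [-0.02180027  0.80598534  0.59145332 -0.00976421] [-1.08149189  0.18942409  0.59104177]
3 [ 279  242   68   63 1964] [312.9 273.4] [61.8 66.7] [ 0.4733 -0.231   0.01  ]
3 [ 279  242   68   63 1964] [312.9 273.8] [41.1 44.1] [ 0.4736 -0.2311  0.01  ]
```

Request:
play_rows(series=[{"fingers": -1,"turn": 0,"dx": 6,"dy": 6,"dz": 0},{"fingers": -1,"turn": 0,"dx": 6,"dy": 6,"dz": 0},{"fingers": -1,"turn": 0,"dx": 3,"dy": 3,"dz": 0},{"fingers": -1,"turn": 0,"dx": 0,"dy": 0,"dz": -6},{"fingers": -1,"turn": 0,"dx": 0,"dy": 0,"dz": -6},{"fingers": -1,"turn": 0,"dx": 0,"dy": 0,"dz": -3},{"fingers": -1,"turn": 0,"dx": 0,"dy": 0,"dz": 0},{"fingers": -1,"turn": 0,"dx": 0,"dy": 0,"dz": 0}])

```text
clock: 23.0
position: [0.4766, -0.2288, 0.0376]
ee_rot: [-0.019, 0.805, 0.593, -0.008]
contact_force: [-0.6, -0.1, -0.0]
width: 0.0851
```

Request:
play_rows(series=[{"fingers": -1,"turn": 0,"dx": -2.5,"dy": -2,"dz": -5},{"fingers": -1,"turn": 0,"dx": 0,"dy": 0,"dz": -6},{"fingers": -1,"turn": 0,"dx": 0,"dy": 0,"dz": -5},{"fingers": -1,"turn": 0,"dx": 0,"dy": 0,"dz": -3},{"fingers": -1,"turn": 0,"dx": 0,"dy": 0,"dz": -2},{"fingers": -1,"turn": 0,"dx": 0,"dy": 0,"dz": 0},{"fingers": -1,"turn": 0,"dx": 0,"dy": 0,"dz": 0}])

```text
clock: 23.58
position: [0.4728, -0.2316, 0.0137]
ee_rot: [-0.019, 0.805, 0.592, -0.009]
contact_force: [0.8, -0.8, 0.4]
width: 0.0856
```

Request:
play_rows(series=[{"fingers": -1,"turn": 0,"dx": 0.8,"dy": 0.3,"dz": 0.5},{"fingers": 1,"turn": 0,"dx": 0,"dy": 0,"dz": 0},{"fingers": 1,"turn": 0,"dx": 0,"dy": 0,"dz": 0},{"fingers": 1,"turn": 0,"dx": 0,"dy": 0,"dz": 0},{"fingers": 1,"turn": 0,"dx": 0,"dy": 0,"dz": 0},{"fingers": 1,"turn": 0,"dx": 0,"dy": 0,"dz": 0},{"fingers": 1,"turn": 0,"dx": 0,"dy": 0,"dz": 0},{"fingers": 1,"turn": 0,"dx": 0,"dy": 0,"dz": 0},{"fingers": 1,"turn": 0,"dx": 0,"dy": 0,"dz": 0},{"fingers": 1,"turn": 0,"dx": 0,"dy": 0,"dz": 0}], squeeze=40)

```text
clock: 24.42
position: [0.4744, -0.2315, 0.0154]
ee_rot: [-0.018, 0.805, 0.593, -0.008]
contact_force: [0.6, -0.2, 0.8]
width: 0.035
```

Request:
play_rows(series=[{"fingers": 1,"turn": 0,"dx": 0,"dy": 0,"dz": 5},{"fingers": 1,"turn": 0,"dx": 0,"dy": 0,"dz": 15},{"fingers": 1,"turn": 0,"dx": 0,"dy": 0,"dz": 25},{"fingers": 1,"turn": 0,"dx": 0,"dy": 0,"dz": 30},{"fingers": 1,"turn": 0,"dx": 0,"dy": 0,"dz": 25},{"fingers": 1,"turn": 0,"dx": 0,"dy": 0,"dz": 15},{"fingers": 1,"turn": 0,"dx": 0,"dy": 0,"dz": 5},{"fingers": 1,"turn": 0,"dx": 0,"dy": 0,"dz": 0},{"fingers": 1,"turn": 0,"dx": 0,"dy": 0,"dz": 0}])

```text
clock: 25.17
position: [0.4718, -0.2299, 0.1403]
ee_rot: [-0.021, 0.805, 0.593, -0.009]
contact_force: [0.6, -0.1, -0.6]
width: 0.035
```

Request:
play_rows(series=[{"fingers": 1,"turn": 0,"dx": 0,"dy": 10,"dz": 0},{"fingers": 1,"turn": 0,"dx": 1,"dy": 18,"dz": 0},{"fingers": 1,"turn": 0,"dx": 1,"dy": 18,"dz": 0},{"fingers": 1,"turn": 0,"dx": 1,"dy": 18,"dz": 0},{"fingers": 1,"turn": 0,"dx": 1,"dy": 18,"dz": 0},{"fingers": 1,"turn": 0,"dx": 1,"dy": 18,"dz": 0},{"fingers": 1,"turn": 0,"dx": 1,"dy": 18,"dz": 0},{"fingers": 1,"turn": 0,"dx": 1,"dy": 18,"dz": 0},{"fingers": 1,"turn": 0,"dx": 1,"dy": 18,"dz": 0},{"fingers": 1,"turn": 0,"dx": 1,"dy": 18,"dz": 0},{"fingers": 1,"turn": 0,"dx": 1,"dy": 18,"dz": 0},{"fingers": 1,"turn": 0,"dx": 1,"dy": 18,"dz": 0}])

```text
clock: 26.17
position: [0.4697, -0.0052, 0.1234]
ee_rot: [-0.037, 0.807, 0.589, -0.018]
contact_force: [0.8, -0.5, -0.9]
width: 0.035
```

Request:
play_rows(series=[{"fingers": 1,"turn": 0,"dx": 1,"dy": 18,"dz": 0},{"fingers": 1,"turn": 0,"dx": 1,"dy": 18,"dz": 0},{"fingers": 1,"turn": 0,"dx": 1,"dy": 18,"dz": 0},{"fingers": 1,"turn": 0,"dx": 1,"dy": 18,"dz": 0},{"fingers": 1,"turn": 0,"dx": 1,"dy": 18,"dz": 0},{"fingers": 1,"turn": 0,"dx": 1,"dy": 18,"dz": 0},{"fingers": 1,"turn": 0,"dx": 0,"dy": 18,"dz": 0},{"fingers": 1,"turn": 0,"dx": 0,"dy": 16,"dz": 0},{"fingers": 1,"turn": 0,"dx": 0,"dy": 12,"dz": 0},{"fingers": 1,"turn": 0,"dx": 0,"dy": 8,"dz": 0},{"fingers": 1,"turn": 0,"dx": 0,"dy": 4,"dz": 0},{"fingers": 1,"turn": 0,"dx": 0,"dy": 0,"dz": 0},{"fingers": 1,"turn": 0,"dx": 0,"dy": 0,"dz": 0}])

```text
clock: 27.25
position: [0.4563, 0.1787, 0.1062]
ee_rot: [-0.049, 0.805, 0.591, -0.035]
contact_force: [-0.5, -0.4, -0.7]
width: 0.0348
```

The tool tilt has drifted to about 0.12 rad during the long carry. I need a look before going on.

```bash
python3 - <<'E'
from h import *
s=get_state(); print(s["clock"],s["position"],s["ee_rot"],s["contact_force"],np.round(s["qpos"],3))
im=get_image("wrist"); cv2.imwrite("pics/l.png",cv2.resize(im["pixels"][130:380,130:450,::-1],(768,600)));np.save("l.npy",[im,s],allow_pickle=True)
print((px(im,[.4885,.2208,.074],s)-[130,130])*2.4)
q=s["ee_rot"];M=R.from_quat([q[1],q[2],q[3],q[0]]).as_matrix();print(np.round(M,3))
E
```

```text
27.25 [0.45627095 0.17867007 0.106222  ] [-0.04947756  0.80472858  0.5905489  -0.03486949] [-0.50946736 -0.38890426 -0.66250109] [ 0.188  0.318  1.822  0.066  1.108 -1.111]
[581.61428376 404.93077391]
[[ 0.3    0.947 -0.115]
 [ 0.954 -0.298  0.038]
 [ 0.002 -0.121 -0.993]]
```

View pics/l.png

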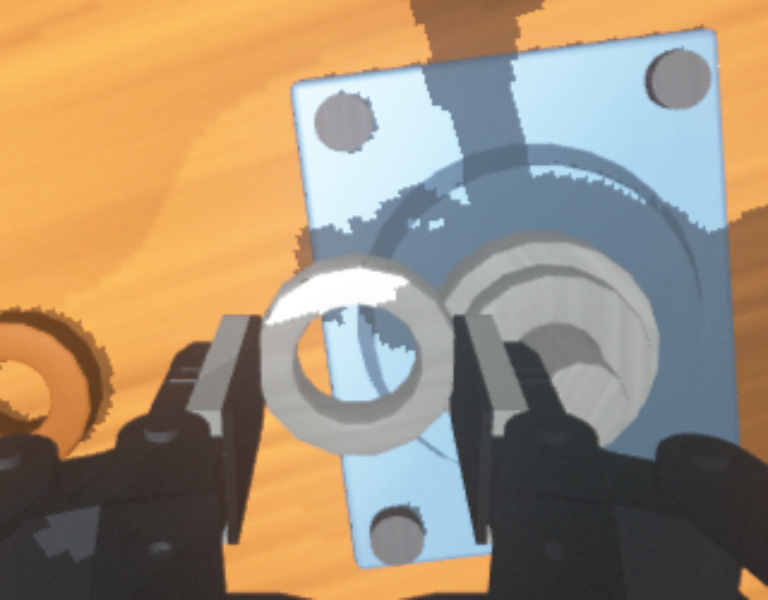

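Request:
play_rows(series=[{"fingers": 1,"turn": 0,"dx": 3,"dy": 3,"dz": 5},{"fingers": 1,"turn": 0,"dx": 5,"dy": 5,"dz": 5},{"fingers": 1,"turn": 0,"dx": 5,"dy": 5,"dz": 5},{"fingers": 1,"turn": 0,"dx": 5,"dy": 5,"dz": 3},{"fingers": 1,"turn": 0,"dx": 5,"dy": 5,"dz": 0},{"fingers": 1,"turn": 0,"dx": 3,"dy": 5,"dz": 0},{"fingers": 1,"turn": 0,"dx": 2,"dy": 5,"dz": 0},{"fingers": 1,"turn": 0,"dx": 0,"dy": 3,"dz": 0},{"fingers": 1,"turn": 0,"dx": 0,"dy": 0,"dz": 0},{"fingers": 1,"turn": 0,"dx": 0,"dy": 0,"dz": 0}])

```text
clock: 28.13
position: [0.4894, 0.2167, 0.127]
ee_rot: [-0.049, 0.806, 0.589, -0.034]
contact_force: [-0.8, 0.0, -0.8]
width: 0.0351
```

```bash
python3 - <<'E'
from h import *
mat=lambda q:R.from_quat([q[1],q[2],q[3],q[0]]).as_matrix()
Mg=mat([-.018,.805,.593,-.008]); d=Mg.T@np.array([-.0009,.0004,-.0104]); n=Mg.T@[0,0,1.]
im,s=np.load("l.npy",allow_pickle=True); M=mat(s["ee_rot"]); c=s["position"]+M@d; t=c+.005*(M@n)
print("ring axis",M@n,"centre rel",(M@d)*1e3,"pred top px",px(im,t,s)*1.,"seen 279.6 281.7", (pt(im,(279.6,281.7),t[2],s)-t)*1e3)
s=get_state();M=mat(s["ee_rot"]);print(s["clock"],s["position"],s["ee_rot"],s["contact_force"])
print("ring axis",M@n,"centre rel",(M@d)*1e3, "go",(np.array([.4885,.2208])-(s["position"]+M@d)[:2])*1e3)
E
```

```text
ring axis [ 0.08058333 -0.01889298  0.9965688 ] centre rel [ -1.73356655   0.5985746  -10.28428196] pred top px [276.8454501  280.47185716] seen 279.6 281.7 [8.95267248e-01 9.78894420e-01 1.38777878e-14]
28.1333 [0.48939128 0.21673133 0.12699838] [-0.04884043  0.80599691  0.58894796 -0.03352459] [-0.79272405  0.02496964 -0.80188069]
ring axis [ 0.07766565 -0.0195472   0.99678782] centre rel [ -1.70176539   0.60907809 -10.28897558] go [0.81048119 3.45959211]
```

Request:
play_rows(series=[{"fingers": 1,"turn": 0,"dx": 0.3,"dy": 1.5,"dz": -3},{"fingers": 1,"turn": 0,"dx": 0,"dy": 1,"dz": -5},{"fingers": 1,"turn": 0,"dx": 0,"dy": 0,"dz": -6},{"fingers": 1,"turn": 0,"dx": 0,"dy": 0,"dz": -6},{"fingers": 1,"turn": 0,"dx": 0,"dy": 0,"dz": -4},{"fingers": 1,"turn": 0,"dx": 0,"dy": 0,"dz": -2},{"fingers": 1,"turn": 0,"dx": 0,"dy": 0,"dz": 0},{"fingers": 1,"turn": 0,"dx": 0,"dy": 0,"dz": 0}])

```text
clock: 28.8
position: [0.4873, 0.2184, 0.0966]
ee_rot: [-0.05, 0.806, 0.589, -0.036]
contact_force: [0.6, -0.7, -0.6]
width: 0.0351
```

Request:
play_rows(series=[{"fingers": 1,"turn": 0,"dx": 1.4,"dy": 0.6,"dz": 0},{"fingers": 1,"turn": 0,"dx": 1,"dy": 0.4,"dz": 0},{"fingers": 1,"turn": 0,"dx": 0,"dy": 0,"dz": 0}])

```text
clock: 29.05
position: [0.4902, 0.2194, 0.0969]
ee_rot: [-0.049, 0.806, 0.589, -0.036]
contact_force: [1.5, 0.4, -0.2]
width: 0.0347
```

Request:
play_rows(series=[{"fingers": 1,"turn": 0,"dx": 0.1,"dy": 0,"dz": -1.5},{"fingers": 1,"turn": 0,"dx": 0.1,"dy": 0,"dz": -1.5}])

```text
clock: 29.22
position: [0.4912, 0.2196, 0.0944]
ee_rot: [-0.049, 0.806, 0.589, -0.035]
contact_force: [-0.4, 0.4, -0.7]
width: 0.035
```

Request:
play_rows(series=[{"fingers": 1,"turn": 0,"dx": 0.1,"dy": 0,"dz": -1.5},{"fingers": 1,"turn": 0,"dx": 0.1,"dy": 0,"dz": -1}])

```text
clock: 29.38
position: [0.4915, 0.2196, 0.0918]
ee_rot: [-0.049, 0.806, 0.589, -0.035]
contact_force: [0.2, 0.2, -0.4]
width: 0.0352
```

Request:
play_rows(series=[{"fingers": 1,"turn": 0,"dx": 0.1,"dy": 0,"dz": -1},{"fingers": 1,"turn": 0,"dx": 0.1,"dy": 0,"dz": -1}])

```text
clock: 29.55
position: [0.4916, 0.2196, 0.0895]
ee_rot: [-0.049, 0.806, 0.589, -0.035]
contact_force: [0.1, 0.5, 0.1]
width: 0.0351
```

Request:
play_rows(series=[{"fingers": 1,"turn": 0,"dx": -1,"dy": 0,"dz": 0.5},{"fingers": 1,"turn": 0,"dx": -0.7,"dy": 0,"dz": 0},{"fingers": 1,"turn": 0,"dx": 0,"dy": 0,"dz": 0}])

```text
clock: 29.8
position: [0.4895, 0.2195, 0.0897]
ee_rot: [-0.049, 0.806, 0.589, -0.035]
contact_force: [-0.8, -0.2, 0.3]
width: 0.0352
```

Request:
play_rows(series=[{"fingers": 1,"turn": 0,"dx": 0,"dy": 0,"dz": -1},{"fingers": 1,"turn": 0,"dx": 0,"dy": 0,"dz": -1}])

```text
clock: 29.97
position: [0.4896, 0.2196, 0.0878]
ee_rot: [-0.049, 0.806, 0.589, -0.035]
contact_force: [-0.5, 0.0, -0.3]
width: 0.0351
```

Request:
play_rows(series=[{"fingers": 1,"turn": 0,"dx": 0,"dy": 0,"dz": -1}])

```text
clock: 30.05
position: [0.4896, 0.2196, 0.0868]
ee_rot: [-0.049, 0.806, 0.589, -0.035]
contact_force: [-0.7, -0.8, 0.1]
width: 0.0346
```

Request:
play_rows(series=[{"fingers": 1,"turn": 0,"dx": 0,"dy": 0,"dz": -1}])

```text
clock: 30.13
position: [0.4896, 0.2196, 0.0857]
ee_rot: [-0.049, 0.806, 0.589, -0.035]
contact_force: [-0.5, 1.0, -0.4]
width: 0.035
```

Request:
play_rows(series=[{"fingers": 1,"turn": 0,"dx": 0,"dy": 0,"dz": -1}])

```text
clock: 30.22
position: [0.4897, 0.2196, 0.0846]
ee_rot: [-0.049, 0.806, 0.589, -0.035]
contact_force: [0.2, 0.5, -0.9]
width: 0.0351
```

It is threaded, with the underside near 69 mm and no force. I'll lower it to home.

Request:
play_rows(series=[{"fingers": 1,"turn": 0,"dx": 0,"dy": 0,"dz": -2},{"fingers": 1,"turn": 0,"dx": 0,"dy": 0,"dz": -2},{"fingers": 1,"turn": 0,"dx": 0,"dy": 0,"dz": -2}])

```text
clock: 30.47
position: [0.4898, 0.2197, 0.0782]
ee_rot: [-0.049, 0.806, 0.589, -0.034]
contact_force: [-0.4, 0.3, -0.3]
width: 0.0349
```

Request:
play_rows(series=[{"fingers": 1,"turn": 0,"dx": 0,"dy": 0,"dz": -2},{"fingers": 1,"turn": 0,"dx": 0,"dy": 0,"dz": -2},{"fingers": 1,"turn": 0,"dx": 0,"dy": 0,"dz": -1.5}])

```text
clock: 30.72
position: [0.4897, 0.2196, 0.0718]
ee_rot: [-0.049, 0.806, 0.589, -0.035]
contact_force: [0.2, 0.5, 0.2]
width: 0.0352
```

Request:
play_rows(series=[{"fingers": 1,"turn": 0,"dx": 0,"dy": 0,"dz": -0.8},{"fingers": 1,"turn": 0,"dx": 0,"dy": 0,"dz": -0.8}])

```text
clock: 30.88
position: [0.4895, 0.2196, 0.0696]
ee_rot: [-0.049, 0.806, 0.589, -0.035]
contact_force: [0.4, -0.1, -0.5]
width: 0.0345
```

Request:
play_rows(series=[{"fingers": 1,"turn": 0,"dx": 0,"dy": 0,"dz": -0.8}])

```text
clock: 30.97
position: [0.4892, 0.2197, 0.0689]
ee_rot: [-0.049, 0.806, 0.589, -0.035]
contact_force: [-0.9, 0.7, 2.5]
width: 0.0347
```

Request:
play_rows(series=[{"fingers": 1,"turn": 0,"dx": 0,"dy": 0,"dz": -0.8}])

```text
clock: 31.05
position: [0.489, 0.2198, 0.0684]
ee_rot: [-0.05, 0.806, 0.589, -0.035]
contact_force: [-0.9, -0.3, 6.4]
width: 0.0349
```

Request:
play_rows(series=[{"fingers": -1,"turn": 0,"dx": 0,"dy": 0,"dz": 0},{"fingers": -1,"turn": 0,"dx": 0,"dy": 0,"dz": 0},{"fingers": -1,"turn": 0,"dx": 0,"dy": 0,"dz": 0},{"fingers": -1,"turn": 0,"dx": 0,"dy": 0,"dz": 0},{"fingers": -1,"turn": 0,"dx": 0,"dy": 0,"dz": 0},{"fingers": -1,"turn": 0,"dx": 0,"dy": 0,"dz": 0},{"fingers": -1,"turn": 0,"dx": 0,"dy": 0,"dz": 0},{"fingers": -1,"turn": 0,"dx": 0,"dy": 0,"dz": 0}])

```text
clock: 31.72
position: [0.49, 0.2198, 0.0685]
ee_rot: [-0.049, 0.806, 0.589, -0.034]
contact_force: [0.1, 0.6, 0.3]
width: 0.0853
```

Request:
play_rows(series=[{"fingers": -1,"turn": 0,"dx": 0,"dy": 0,"dz": 5},{"fingers": -1,"turn": 0,"dx": 0,"dy": 0,"dz": 10},{"fingers": -1,"turn": 0,"dx": 0,"dy": 0,"dz": 10},{"fingers": -1,"turn": 0,"dx": 0,"dy": 0,"dz": 15},{"fingers": -1,"turn": 0,"dx": 0,"dy": 0,"dz": 20},{"fingers": -1,"turn": 0,"dx": 0,"dy": 0,"dz": 15},{"fingers": -1,"turn": 0,"dx": 0,"dy": 0,"dz": 8},{"fingers": -1,"turn": 0,"dx": 0,"dy": 0,"dz": 0},{"fingers": -1,"turn": 0,"dx": 0,"dy": 0,"dz": 0}])

```text
clock: 32.47
position: [0.4901, 0.2198, 0.1613]
ee_rot: [-0.048, 0.806, 0.589, -0.032]
contact_force: [-0.2, 0.5, -0.8]
width: 0.0856
```

```bash
python3 - <<'E'
from h import *
s=get_state(); print(s["clock"],s["position"],s["ee_rot"],s["contact_force"])
im=get_image("wrist"); sc=get_image("scene")
a=cv2.resize(im["pixels"][100:340,180:400,::-1],(400,436)); u=px(sc,[.488,.221,.04]).astype(int); x,y=u
b=cv2.resize(sc["pixels"][y-40:y+40,x-37:x+37,::-1],(400,436)); cv2.imwrite("pics/m.png",np.hstack([a,b]))
ring(im,s,(.488,.221),.063,.03)
E
```

```text
32.4667 [0.49014821 0.21983035 0.16128655] [-0.04821164  0.80615779  0.58883965 -0.03245196] [-0.22391265  0.52108831 -0.76607361]
35 [ 238  188   77   77 4460] [276.4 226.3] [75.6 76. ] [0.4831 0.2219 0.063 ]
35 [ 238  188   77   77 4460] [263.9 228.6] [ 5.6 20.1] [0.4819 0.213  0.063 ]
35 [ 238  188   77   77 4460] [283.3 224.4] [11.5 21. ] [0.4832 0.2269 0.063 ]
```

View pics/m.png

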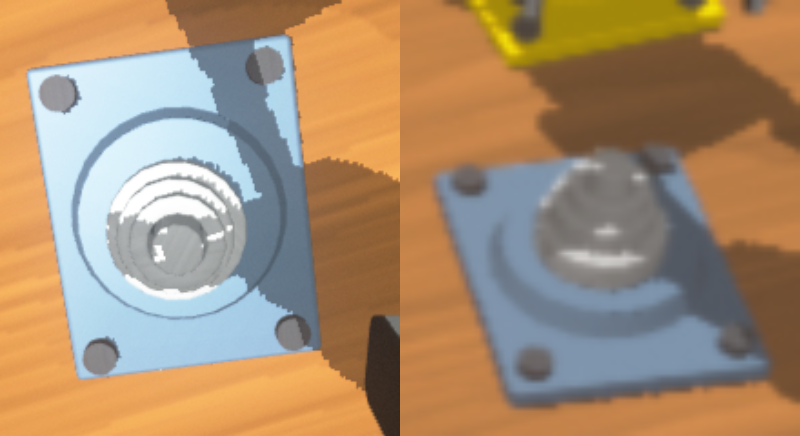

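The left crop shows three concentric stacked rings around the pin top at about (178,243). The right crop shows a flat, stepped stack. The gripper is clear, so I'll hand in.

```bash
python3 -c "
from rig import *
print(sign_off())"
```

```text
the job is handed in; nothing more can be done
None
```

All three rings are on the blue foot's pin, large, middle, then small, released with the gripper clear. I handed the job in at about 32.6 s of the 72 s allowed.

- **Threading:** each ring passed the pin top without measurable contact. The large, middle and small rings touched home at their expected heights with about 8, 8 and 6 N, as read at the end of each lowering move, well under the 25 N limit.
- **Last checks:** the final wrist and scene pictures show a level, concentric stack. I only judged tilt and height by eye in those pictures and from the contact heights. The numeric circle fit on the last picture was unusable because the rings merged into one bright blob.
- **What went wrong:**
  - The tool tilted by about 0.12 rad during the long carry of the small ring. The tilt was about the jaw axis, so I lowered that ring slowly, with its underside about 0.08 rad off level. It looks flat after release.
  - The first move call was refused because keys were missing, and nothing moved.
- **Bystanders:** none were touched as far as I know. I did not measure their positions again.

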